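# Load the sample tube into the inspection seat and start the check

### The arm

A 7-joint arm with a two-finger parallel gripper is mounted at the origin on the work surface. World frame = base frame: x ahead of the robot, y to its left, z up, the work surface at z = 0. Lengths are in m, angles in rad, forces in N, time in s.
With the tool pointing down it reaches from about 0.375 to 0.925 m from the base axis. Payload 3.1 kg.
Tool frame: the origin (TCP) lies midway between the tips of the shut fingers; the grasp point (between the pads) lies 19 mm behind it; y points along the fingers, x is the direction in which the jaws open and shut, and the axes are right-handed (so a half turn about y gives the same grasp; the last joint's range is limited). The gripper opens to 85 mm and grips with 20 to 120 N. Pads are 22 mm wide; open, the fingers measure 114 mm over their backs; the gripper's body (76 mm by 85 mm) begins 54 mm behind the grasp point. The pads swing forward as they close: fully open they stand 13 mm farther back than shut.
Start: joints at [-1.287, 0.383, 0.044, 1.598, -0.018, 1.161, -0.05], TCP at [0.242, 0.603, 0.201] pointing down, gripper open.
Joint ranges: [-2.61, 2.61], [-0.41, 2.15], [-1.48, 1.57], [0, 2.5], [-1.57, 4.71], [0.05, 1.97], [-2.85, 2.85]. Speed limits (rad/s): [2.79, 2.79, 3.14, 3.14, 3.14, 3.14, 3.14].

### API

Orientations are given as [roll, pitch, yaw] about the fixed x, y, z axes, in that order (R = Rz(yaw) Ry(pitch) Rx(roll)).
In Python, from rig import telemetry, cams, hand_in gives the robot as it stands.
- The arm moves only by the shell command python3 -m jog 'ROWS' [OPENING] [FORCE]. ROWS is JSON, a list of rows, each an object with "offset": the shift along the world's x, y, z in cm, a list of three; "turn": the turn about the world's z in rad. A call has 1 to 8 rows; each row is the pose to reach, as a shift and turn from the pose commanded when the call began; what a row does not reach only later rows make up. A row lasts 1/8 s, in which the tool goes at most 62.5 mm and 10.7 degrees, less where a joint would pass 70% of its speed; a pose out of reach is approached as far as the arm can. A call with a gripper value outside its range is refused whole. OPENING is the opening, from -1 (shut) to 1 (fully open), so that 0 is half open, set as the call begins (- or left out, the last holds). The fingers move at their own pace and stop on an object; FORCE is the grip in N (left out, the last holds). Time passes only in rows, so rows that repeat a pose let the fingers close. It gives the time, the measured TCP pose, the force and the opening at its end, in the units of the state.
- telemetry.state(): the state, without advancing time (a new reading comes with each control period).
- cams.capture(name): name is "side" or "top"; returns the picture (420x560x3 uint8, red, green, blue); there is no depth.
- cams.get_calibration(name): a dict with "camera_matrix" (3x3 intrinsics, pixels), "k1" (the pictures are not rectified: a ray, as slopes to the right and down, at radius r is drawn at 1 + k1 r^2 times it, then the intrinsics apply), "world_to_cam" (4x4, takes a point from world to camera coordinates). Camera axes: x right, y up, looking along -z (the intrinsics and any distortion apply to the point x, -y, -z); pixel columns grow to the right and rows downward; lengths in m; the calibration is good to about 2 mm. A picture is of the moment at which its call begins. get_calibration takes no time and is no camera call.
- hand_in(): hands the job in, once; it reports no verdict.
The state is a dict: "t": time; "joints": joint angles; "qd": joint speeds; "joint_efforts": joint torques, N m; "tcp_pos": TCP position; "orientation": TCP orientation; "wrist_force": force on the tool from outside, world axes, zero at the start; "moment": the same for the moment, N m; "opening": finger opening in m.
Only numpy, scipy, OpenCV 4.12 (cv2) and the standard library are available. Lean on these libraries where they do the work, as an engineer would, in place of code of your own. Each camera call takes 0.05 s, during which the arm holds its last target. There are 200 camera calls.

### The job

With your fingertips, slowly push the lying blue-capped tube up the black ramp, over the crest and fully home against the yellow stop, without letting it race away or roll back off the ramp; it must stay on the ramp, neither lifted nor carried. Then, with the tube seated, press the green button on the white console fully down and let it go. Leave the bottles, loose caps, vial and standing tube where they are.

Things in the scene. Friction and masses are not known exactly. Their poses are not given: they have to be found in the camera images.
- tube: Sample tube: smooth sealed plastic cylinder, pale with a blue cap at one end, diameter 44, 120 long, about 110 g, lying across the ramp in the V at its foot. Origin at its centre; its y axis is the cylinder's axis (cap at +y); x and z turn as it rolls. Let go on the incline it rolls back; past the crest it drops against the stop and stays.
- ramp: Fixed black ramp, 130 wide, open above. Origin at table height under the V where the tube waits; x points level up-ramp to the stop, y across, z up. Surface: 18 high at x 0 (V bottom); climbs at 10 degrees both ways, to x -30 (open end, 23 high) and to the crest. Tube centre: 40 high in the V, 63 over the crest.
- crest (a point): Middle of the crest line of the ramp's surface: x 130, 41 above the table. Beyond it the floor falls at 6 degrees to the stop. Aluminium side guides, 132 apart inside, stand about 12 above the incline, and 53 above the table beside the seat. Axes as the ramp's.
- stop_top (a point): Middle of the top edge of the yellow stop's face (the side towards the tube): ramp x 178, 78 above the table. The plate is 14 thick, 150 wide, with a white block 30 deep behind it. Axes as the ramp's.
- seat (a point): Where the tube's centre lies when seated: between the falling floor and the stop; 156 along ramp x from the ramp's origin, 60 above the table. Axes as the ramp's.
- start_button_top (a point): Centre of the top face of the round green start button (diameter 32), on top of the fixed white console (110 x 120, 45 high). The button is pressed straight down. The console stands to the left or right of the ramp, in exchange with a grey bin of lime caps (120 x 120, 45 high).
- start_button (a joint): Travel of the start button in m: 0 released, 0.006 fully down. It springs back; fully down takes 5 N.
- spare_tube: Bystander, leave alone: a tube like the sample, standing loose and upright with the cap on top, diameter 44, 120 tall; origin at the centre of its underside.
- bottle1: Bystander, leave alone: loose white bottle with dark green cap, diameter 52, 105 tall, upright; origin at the centre of its underside.
- bottle2: Bystander, leave alone: loose white bottle with dark green cap, diameter 52, 105 tall, upright; origin at the centre of its underside.
- bottle3: Bystander, leave alone: loose white bottle with dark green cap, diameter 52, 105 tall, upright; origin at the centre of its underside.
- vial: Bystander, leave alone: small loose black vial, diameter 36, 75 tall, upright; origin at the centre of its underside.
- blue_cap1: Bystander, leave alone: loose blue screw cap, a disc of diameter 40, 16 high, lying on the table; origin at the centre of its underside.
- blue_cap2: Bystander, leave alone: loose blue screw cap, a disc of diameter 40, 16 high, lying on the table; origin at the centre of its underside.
Not all that is in view belongs to the job. Leave any orange look-alike of the tube alone.

How it is judged:
By the outcome, as a careful person would: the job done as asked, in the order asked, and still so for the second after the job is handed in, with the robot touching nothing.
It also fails if it takes over 42 s, if anything falls off the work surface, if the arm or the gripper's body presses on something with over 40 N, if the wrist force passes 120 N, or if a joint passes its speed limit or range.

## Working session

There is one attempt and no reset: what is moved stays moved. The work goes in short steps, Python scripts to look and compute and a shell command to move; the robot and the scene stay as the last step left them, time stands still between calls to the robot, and variables do not carry over. Pictures are saved under pics/ and viewed, about 8 in all and at most 12, crops included, and the job is handed in when it is done.

```bash
ls; mkdir -p pics; cat > h.py <<'E'
import numpy as np, cv2
from rig import telemetry, cams
def cap(n,f):
    im=cams.capture(n); cv2.imwrite('pics/'+f+'.png',im[:,:,::-1]); return im
def ray(n,u,v):
    c=cams.get_calibration(n); K=np.array(c['camera_matrix']); T=np.array(c['world_to_cam'])
    d=np.array([(u-K[0,2])/K[0,0],(v-K[1,2])/K[1,1]]); s=d.copy()
    for _ in range(20): s=d/(1+c['k1']*(s@s))
    R=T[:3,:3]; return -R.T@T[:3,3], R.T@np.array([s[0],-s[1],-1])
def onz(n,u,v,z):
    o,d=ray(n,u,v); return o+d*(z-o[2])/d[2]
def proj(n,p):
    c=cams.get_calibration(n); K=np.array(c['camera_matrix']); T=np.array(c['world_to_cam'])
    q=T[:3,:3]@p+T[:3,3]; s=np.array([q[0],-q[1]])/-q[2]; s=s*(1+c['k1']*(s@s)); return K[:2,:2]@s+K[:2,2]
E
python3 - <<'E'
from h import *
a=cap('top','t0'); b=cap('side','s0')
print(telemetry.state())
for n in('top','side'): print(n,ray(n,280,210))
E
```

```text
pics
{'t': 0.1, 'joints': array([-1.2867947 ,  0.38378836,  0.04383658,  1.59944651, -0.0178989 ,
        1.16120518, -0.04993127]), 'qd': array([ 4.80774799e-04, -3.16015554e-03, -2.15880808e-05, -3.37379488e-03,
       -1.09289251e-03,  9.06753369e-04,  7.44331720e-04]), 'joint_efforts': array([ 3.14883306e-03, -4.34727859e+01,  1.02957632e+00, -2.50456703e+01,
        1.08720470e-02,  5.43678136e-03, -1.53382331e-05]), 'tcp_pos': array([0.24183827, 0.6023138 , 0.19927649]), 'orientation': array([-1.57092764,  0.00245145,  1.18904313]), 'wrist_force': array([ 0.40344563, -0.7228256 ,  0.00588207]), 'moment': array([-0.00418527, -0.02591166,  0.01886183]), 'opening': 0.08534457028576803}
top (array([0.28082611, 0.04752315, 1.30075869]), array([ 0.20839711,  0.01180427, -0.97800117]))
side (array([ 0.06995589, -0.55422973,  0.87636773]), array([ 0.42384016,  0.54209905, -0.7256627 ]))
```

View pics/t0.png

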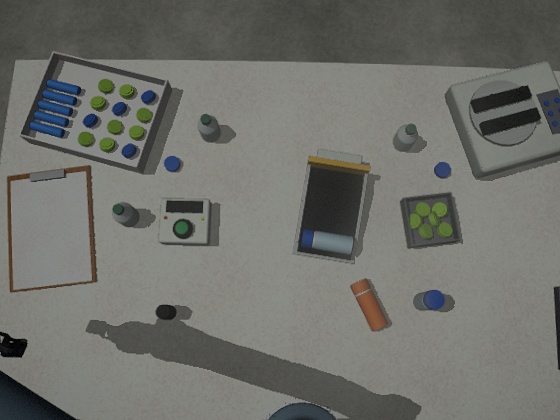

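View pics/s0.png

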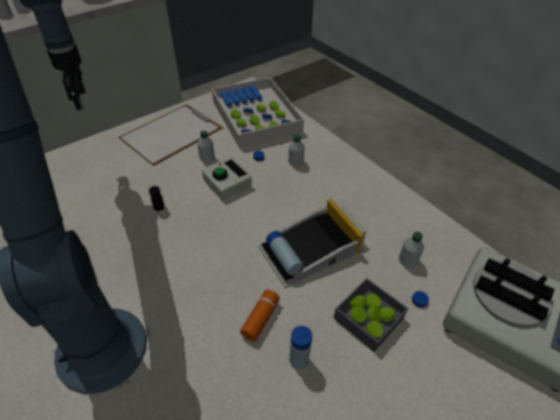

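The tube candidates in the top view are:
- (327,242): pale with a blue cap, lying in the ramp. This fits the description.
- (368,305): the orange look-alike, lying on the table.
- (434,300): the standing spare tube.

The button is at (182,228) on the white console. The grey bin of lime caps is on the other side of the ramp, at (430,220). Next I'll confirm in an enlarged crop and measure.

```bash
python3 - <<'E'
from h import *
a=cv2.imread('pics/t0.png'); 
cv2.imwrite('pics/c0.png',cv2.resize(a[140:275,280:380],None,fx=4.4,fy=4.4,interpolation=cv2.INTER_CUBIC))
hsv=cv2.cvtColor(a,cv2.COLOR_BGR2HSV)
def blob(lo,hi,x0,y0,x1,y1,nm):
    m=np.zeros(a.shape[:2],np.uint8); m[y0:y1,x0:x1]=cv2.inRange(hsv,lo,hi)[y0:y1,x0:x1]
    n,l,s,c=cv2.connectedComponentsWithStats(m); i=1+np.argmax(s[1:,4]); 
    r=cv2.minAreaRect(np.argwhere(l==i)[:,::-1].astype(np.float32)); print(nm,c[i],s[i],r,cv2.boxPoints(r).round(1).tolist()); return r
y=blob((15,80,60),(35,255,255),300,150,375,180,'stop')
g=blob((45,60,20),(90,255,255),165,212,200,245,'btn')
t=blob((85,25,60),(130,255,255),295,225,360,260,'tube')
c=blob((110,120,40),(130,255,255),295,225,360,260,'cap')
print('tube',onz('top',*t[0],.05)); print('btn',onz('top',*g[0],.052))
print('stoppts',[onz('top',*p,.078).round(4).tolist() for p in cv2.boxPoints(y)])
print('tubepts',[onz('top',*p,.04).round(4).tolist() for p in cv2.boxPoints(t)])
for n,u,v in [('spare',434,300),('b1',406,130),('b2',208,121),('b3',120,210)]: print(n,onz('top',u,v,.11).round(3))
print('vial',onz('top',166,312,.07).round(3))
E
```

```text
stop [337.46306306 164.9009009 ] [308 156  62  18 555] ((338.2249450683594, 165.22897338867188), (62.28489303588867, 9.898247718811035), 9.039482116699219) [[306.70001220703125, 165.1999969482422], [308.20001220703125, 155.39999389648438], [369.79998779296875, 165.1999969482422], [368.20001220703125, 175.0]]
btn [181.25503356 227.42281879] [175 221  14  14 149] ((181.5, 227.5), (13.0, 13.0), 90.0) [[175.0, 221.0], [188.0, 221.0], [188.0, 234.0], [175.0, 234.0]]
tube [333.05413534 242.01052632] [314 231  39  23 665] ((333.4022216796875, 241.98533630371094), (37.67847442626953, 18.146982192993164), 8.530766487121582) [[313.3999938964844, 248.1999969482422], [316.1000061035156, 230.1999969482422], [353.3999938964844, 235.8000030517578], [350.70001220703125, 253.8000030517578]]
cap [307.19277108 237.59638554] [301 230  13  17 166] ((307.1159973144531, 237.6120147705078), (10.643684387207031, 15.652478218078613), 10.30484676361084) [[300.5, 244.39999389648438], [303.29998779296875, 229.0], [313.79998779296875, 230.89999389648438], [311.0, 246.3000030517578]]
tube [ 0.47296123 -0.06527766  0.05      ]
btn [0.49918768 0.29573517 0.052     ]
stoppts [[0.6517, 0.0014, 0.078], [0.6761, -0.002, 0.078], [0.6552, -0.149, 0.078], [0.6309, -0.1449, 0.078]]
tubepts [[0.4586, -0.0188, 0.04], [0.502, -0.0247, 0.04], [0.4904, -0.1139, 0.04], [0.4472, -0.1074, 0.04]]
spare [ 0.338 -0.284  0.11 ]
b1 [ 0.734 -0.231  0.11 ]
b2 [0.746 0.237 0.11 ]
b3 [0.526 0.429 0.11 ]
vial [0.3   0.316 0.07 ]
```

View pics/c0.png

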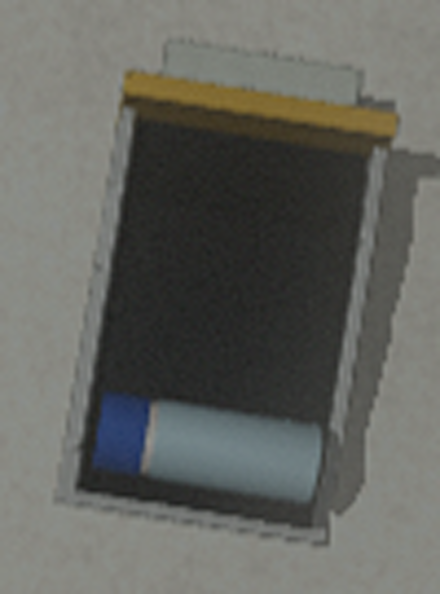

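The crop confirms it: a pale tube with its cap at (120,435), lying in the V, and the yellow stop at the far end. The ramp's yaw is about -0.14, its origin about (0.476, -0.050) and the stop's top edge about (0.652, -0.074). I'll push with both fingertips, half open and spread across the ramp, which needs a turn of +0.24.

```bash
python3 -m jog '[{"offset":[1.5,-5,0],"turn":0.1},{"offset":[3.2,-11,0],"turn":0.24},{"offset":[5,-17,0],"turn":0.24},{"offset":[6.5,-23,0],"turn":0.24},{"offset":[8.2,-29,0],"turn":0.24},{"offset":[10,-35,0],"turn":0.24},{"offset":[11.7,-41,0],"turn":0.24},{"offset":[13.4,-47,0],"turn":0.24}]' 0
```

```text
t: 1.1
tcp_pos: [0.3762, 0.1311, 0.2004]
orientation: [-1.571, -0.0, 1.429]
wrist_force: [0.7, 0.6, -0.0]
opening: 0.0428
```

```bash
python3 -m jog '[{"offset":[1.5,-6,0],"turn":0},{"offset":[3.2,-12,0],"turn":0},{"offset":[5,-17.6,0],"turn":0},{"offset":[5,-17.6,-5],"turn":0},{"offset":[5,-17.6,-10],"turn":0},{"offset":[5,-17.6,-15],"turn":0},{"offset":[5,-17.6,-16],"turn":0},{"offset":[5,-17.6,-16],"turn":0}]'
python3 - <<'E'
from h import *
a=cap('top','t1'); b=cap('side','s1')
x=cv2.resize(a[140:290,260:400],None,fx=3,fy=3); y=cv2.resize(b[170:320,220:380],None,fx=3,fy=3)
y=cv2.convertScaleAbs(y,alpha=1.5); x=cv2.convertScaleAbs(x,alpha=1.5)
cv2.imwrite('pics/c1.png',np.hstack([x,y[:450]])[:,:,::-1][:,:800])
E
```

```text
t: 2.1
tcp_pos: [0.4261, -0.0429, 0.0407]
orientation: [-1.57, 0.001, 1.429]
wrist_force: [0.4, 0.2, 0.2]
opening: 0.0426
```

View pics/c1.png

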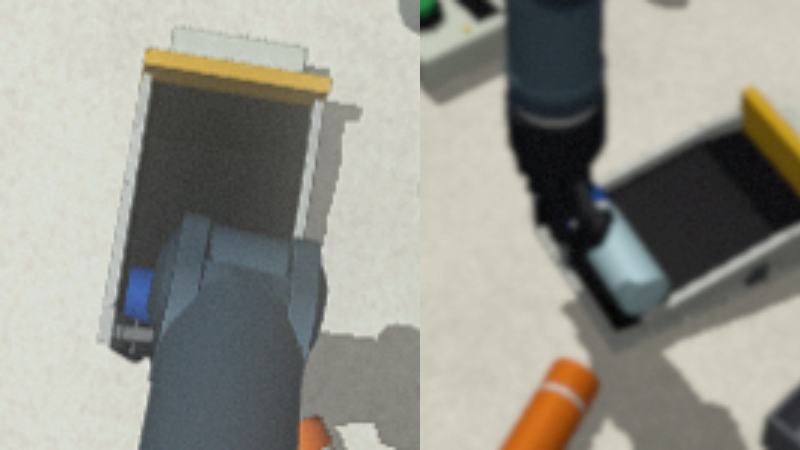

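```bash
python3 -m jog '[{"offset":[0,0,-0.5],"turn":0},{"offset":[0,0,-1],"turn":0},{"offset":[0.3,-0.04,-1],"turn":0},{"offset":[0.6,-0.08,-1],"turn":0},{"offset":[0.9,-0.12,-1],"turn":0},{"offset":[1.2,-0.16,-1],"turn":0},{"offset":[1.5,-0.2,-1],"turn":0},{"offset":[1.7,-0.24,-1],"turn":0}]'
python3 -m jog '[{"offset":[0.25,-0.035,0.04],"turn":0},{"offset":[0.5,-0.07,0.09],"turn":0},{"offset":[0.75,-0.1,0.13],"turn":0},{"offset":[1,-0.14,0.18],"turn":0},{"offset":[1.25,-0.175,0.22],"turn":0},{"offset":[1.5,-0.21,0.27],"turn":0},{"offset":[1.75,-0.245,0.31],"turn":0},{"offset":[2,-0.28,0.36],"turn":0}]'
python3 - <<'E'
from h import *
print(telemetry.state()['wrist_force'])
b=cap('side','s2')
y=cv2.resize(b[170:320,220:380],None,fx=4,fy=4)
cv2.imwrite('pics/c2.png',cv2.convertScaleAbs(y,alpha=1.5)[:,:,::-1])
E
```

```text
t: 3.2
tcp_pos: [0.4434, -0.0452, 0.0306]
orientation: [-1.571, 0.0, 1.429]
wrist_force: [0.3, 0.8, 0.6]
opening: 0.0429
t: 4.2
tcp_pos: [0.4633, -0.048, 0.0342]
orientation: [-1.571, 0.0, 1.429]
wrist_force: [-0.4, -0.2, 0.7]
opening: 0.0429
[-0.3797467  -0.19529783  0.66215623]
```

View pics/c2.png

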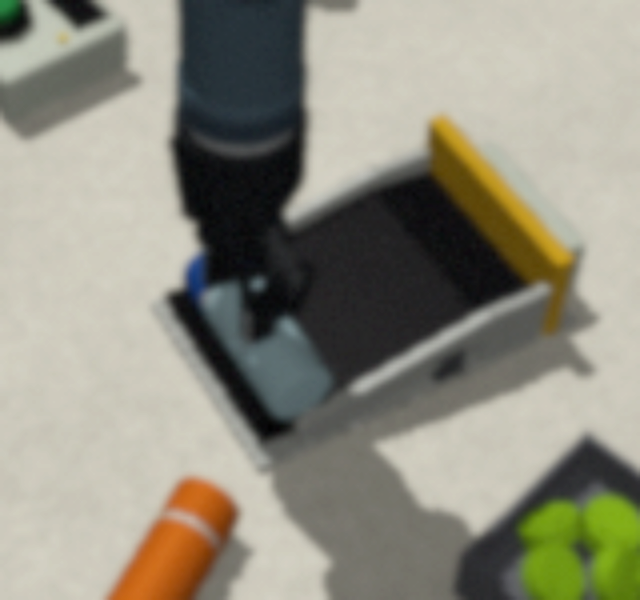

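```bash
python3 - <<'E'
from h import *
O=np.array([.476,-.05,0]);ex=np.array([.990,-.14,0]);ey=np.array([.14,.99,0]);ez=np.array([0,0,1])
P=lambda x,y,z:((proj('side',O+ex*x+ey*y+ez*z)-[220,170])*4).round()
s=telemetry.state(); t=s['tcp_pos']; print('tcp',t,((proj('side',t)-[220,170])*4).round(), 'ramp',(t-O)@ex,(t-O)@ey)
for a in [(0,-.06,.04),(0,.06,.04),(0,-.06,.062),(-.03,.065,.023),(-.03,-.065,.023),(.178,-.075,.078),(.178,.075,.078),(.13,-.065,.041)]: print(a,P(*a))
for dy in(-.03,.03):
  for dz in (0,.006): print('tip',dy,dz,((proj('side',t+ey*dy+ez*dz)-[220,170])*4).round())
E
```

```text
tcp [ 0.46386464 -0.048065    0.03434616] [234. 338.] ramp -0.012284901910009548 0.0002166987773899287
(0, -0.06, 0.04) [299. 394.]
(0, 0.06, 0.04) [207. 263.]
(0, -0.06, 0.062) [301. 373.]
(-0.03, 0.065, 0.023) [163. 290.]
(-0.03, -0.065, 0.023) [260. 435.]
(0.178, -0.075, 0.078) [556. 264.]
(0.178, 0.075, 0.078) [425. 117.]
(0.13, -0.065, 0.041) [478. 318.]
tip -0.03 0 [258. 372.]
tip -0.03 0.006 [258. 366.]
tip 0.03 0 [212. 306.]
tip 0.03 0.006 [212. 300.]
```

```bash
python3 - <<'E'
from h import *
a=cap('top','t3'); b=cap('side','s3')
for n,f0,im,box in [('top','t0',a,(295,200,360,265)),('side','s0',b,(255,220,310,290))]:
    for nm,i in [('before',cv2.imread(f'pics/{f0}.png')),('now',im[:,:,::-1])]:
        x0,y0,x1,y1=box; h=cv2.cvtColor(np.ascontiguousarray(i[y0:y1,x0:x1]),cv2.COLOR_BGR2HSV)
        m=cv2.inRange(h,(108,120,40),(130,255,255)); p=np.argwhere(m)[:,::-1]+[x0,y0]; print(n,nm,len(p),p.mean(0).round(1),p.min(0),p.max(0))
x=cv2.resize(a[195:275,285:375],None,fx=4.4,fy=6,interpolation=cv2.INTER_CUBIC)[:480]; y=cv2.resize(b[220:300,250:320],None,fx=6,fy=6,interpolation=cv2.INTER_CUBIC)
cv2.imwrite('pics/c3.png',cv2.convertScaleAbs(np.hstack([x,y])[:,:800],alpha=2)[:,:,::-1])
E
```

```text
top before 168 [307.2 237.6] [301 230] [313 246]
top now 33 [306.2 243.2] [301 230] [311 246]
side before 93 [272.7 236.4] [267 231] [282 244]
side now 42 [269.  239.1] [267 234] [271 244]
```

View pics/c3.png

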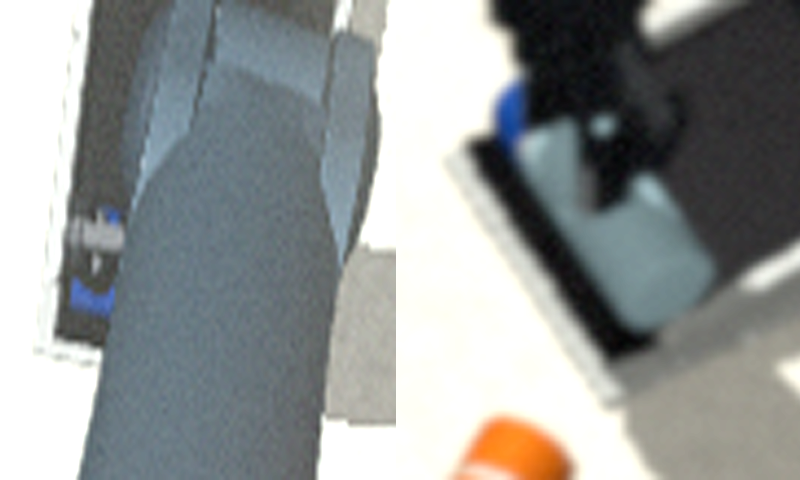

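```bash
python3 - <<'E'
from h import *
t=np.array([.242,.603,.2]); x=np.array([np.cos(1.189),np.sin(1.189),0])
for d in(-.05,0,.05):
  for z in (0,.013,.04,.07): print(d,z,proj('side',t+x*d+[0,0,z]).round(1),proj('top',t+x*d+[0,0,z]).round(1))
s=cv2.imread('pics/s0.png')[50:130,30:110]; u=cv2.imread('pics/t0.png')[300:380,0:80]
cv2.imwrite('pics/c4.png',cv2.convertScaleAbs(cv2.resize(np.hstack([s,u]),None,fx=5,fy=5),alpha=2.5))
E
```

```text
-0.05 0 [ 84.1 122.9] [ 35.1 344. ]
-0.05 0.013 [ 82.7 119.1] [ 32.2 344.2]
-0.05 0.04 [ 79.5 110.9] [ 26.1 344.6]
-0.05 0.07 [ 75.9 101.5] [ 18.9 345.1]
0 0 [ 85.1 113.4] [ 14.5 333.8]
0 0.013 [ 83.7 109.6] [ 11.4 333.9]
0 0.04 [ 80.7 101.5] [  4.9 334. ]
0 0.07 [77.2 92.2] [ -2.8 334.2]
0.05 0 [ 86.1 104.4] [ -5.7 323.7]
0.05 0.013 [ 84.7 100.7] [ -8.9 323.6]
0.05 0.04 [81.8 92.7] [-15.9 323.5]
0.05 0.07 [78.4 83.5] [-24.1 323.4]
```

View pics/c4.png

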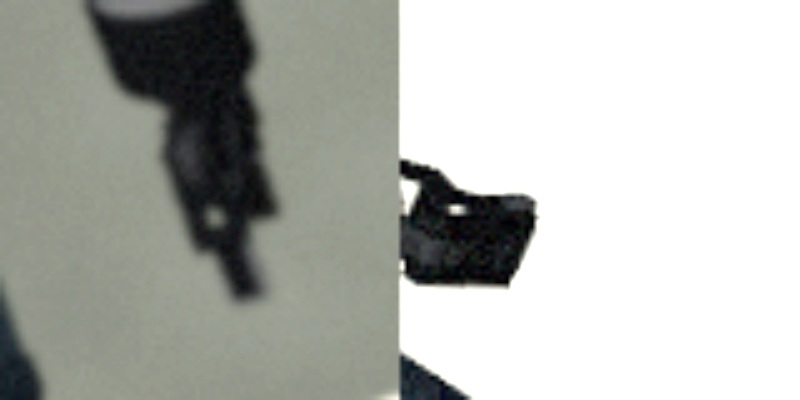

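The picture shows the visible fingertips about 25–30 mm behind the reported TCP, on top of the 13 mm swing. At the start pose the tips also match z+0.04. So the tips passed over the tube, which hasn't moved. I'll back out, go lower and re-check.

```bash
python3 -m jog '[{"offset":[0,0,1.5],"turn":0},{"offset":[-1.5,0.2,1.5],"turn":0},{"offset":[-3,0.4,1.5],"turn":0},{"offset":[-4.2,0.58,1.5],"turn":0},{"offset":[-4.2,0.58,0],"turn":0},{"offset":[-4.2,0.58,-1.5],"turn":0},{"offset":[-4.2,0.58,-2.7],"turn":0},{"offset":[-4.2,0.58,-2.7],"turn":0}]'
python3 - <<'E'
from h import *
b=cap('side','s4'); t=telemetry.state()['tcp_pos']; ey=np.array([.14,.99,0])
for d in(-.03,.03):
  for z in (0,.015,.03): print(d,z,((proj('side',t+ey*d+[0,0,z])-[230,200])*6).round())
cv2.imwrite('pics/c5.png',cv2.convertScaleAbs(cv2.resize(b[200:300,230:330],None,fx=6,fy=6,interpolation=cv2.INTER_CUBIC),alpha=2)[:,:,::-1])
E
```

```text
t: 5.35
tcp_pos: [0.4197, -0.0422, 0.0063]
orientation: [-1.568, 0.001, 1.429]
wrist_force: [-0.6, -0.5, -0.6]
opening: 0.0425
-0.03 0 [235. 458.]
-0.03 0.015 [235. 437.]
-0.03 0.03 [234. 416.]
0.03 0 [170. 357.]
0.03 0.015 [169. 336.]
0.03 0.03 [168. 314.]
```

View pics/c5.png

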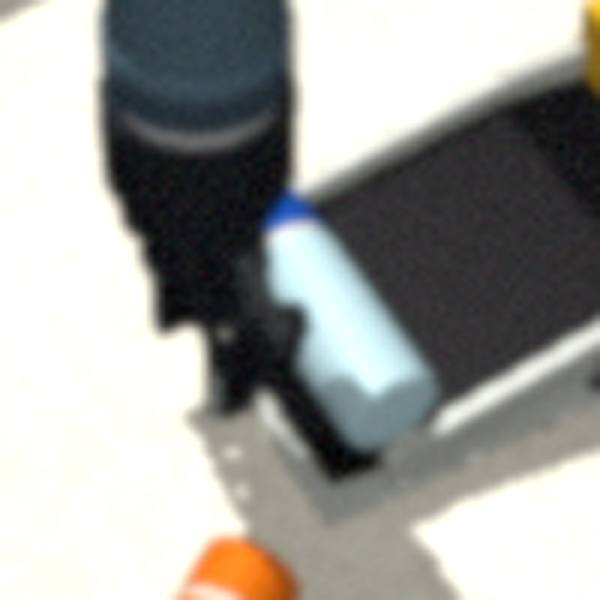

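The picture shows both fingertips behind the tube. They are at (225,412) and (175,325), which puts them about 36 mm high. I'll go 4 mm lower and push slowly.

```bash
python3 -m jog '[{"offset":[0.3,-0.04,-0.4],"turn":0},{"offset":[0.7,-0.1,-0.4],"turn":0},{"offset":[1.1,-0.15,-0.4],"turn":0},{"offset":[1.5,-0.21,-0.4],"turn":0},{"offset":[1.8,-0.25,-0.4],"turn":0},{"offset":[2.1,-0.29,-0.4],"turn":0},{"offset":[2.4,-0.34,-0.36],"turn":0},{"offset":[2.7,-0.38,-0.31],"turn":0}]'
python3 -m jog '[{"offset":[0.25,-0.035,0.045],"turn":0},{"offset":[0.5,-0.07,0.09],"turn":0},{"offset":[0.75,-0.105,0.13],"turn":0},{"offset":[1,-0.14,0.18],"turn":0},{"offset":[1.25,-0.175,0.22],"turn":0},{"offset":[1.5,-0.21,0.27],"turn":0},{"offset":[1.75,-0.245,0.31],"turn":0},{"offset":[2,-0.28,0.36],"turn":0}]'
python3 - <<'E'
from h import *
b=cap('side','s5')
cv2.imwrite('pics/c6.png',cv2.convertScaleAbs(cv2.resize(b[190:290,240:370],None,fx=5,fy=5,interpolation=cv2.INTER_CUBIC),alpha=2)[:,:,::-1])
E
```

```text
t: 6.4
tcp_pos: [0.4479, -0.046, 0.004]
orientation: [-1.57, -0.0, 1.429]
wrist_force: [-0.8, 0.8, -0.5]
opening: 0.0427
t: 7.4
tcp_pos: [0.4683, -0.0488, 0.0077]
orientation: [-1.571, 0.0, 1.429]
wrist_force: [-0.7, -0.8, -0.2]
opening: 0.0425
```

View pics/c6.png

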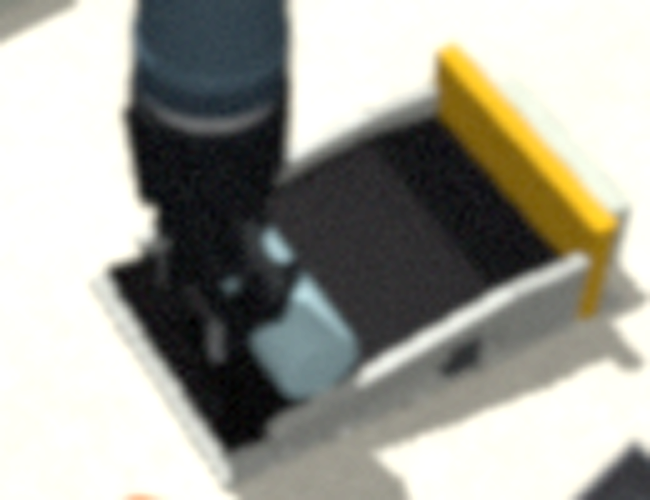

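The tube has moved up-ramp ahead of both fingertips and sits square across the ramp. I'll keep the same slow pace.

```bash
python3 -m jog '[{"offset":[0.25,-0.035,0.045],"turn":0},{"offset":[0.5,-0.07,0.09],"turn":0},{"offset":[0.75,-0.105,0.13],"turn":0},{"offset":[1,-0.14,0.18],"turn":0},{"offset":[1.25,-0.175,0.22],"turn":0},{"offset":[1.5,-0.21,0.27],"turn":0},{"offset":[1.75,-0.245,0.31],"turn":0},{"offset":[2,-0.28,0.36],"turn":0}]'
python3 -m jog '[{"offset":[0.25,-0.035,0.045],"turn":0},{"offset":[0.5,-0.07,0.09],"turn":0},{"offset":[0.75,-0.105,0.13],"turn":0},{"offset":[1,-0.14,0.18],"turn":0},{"offset":[1.25,-0.175,0.22],"turn":0},{"offset":[1.5,-0.21,0.27],"turn":0},{"offset":[1.75,-0.245,0.31],"turn":0},{"offset":[2,-0.28,0.36],"turn":0}]'
python3 -m jog '[{"offset":[0.25,-0.035,0.045],"turn":0},{"offset":[0.5,-0.07,0.09],"turn":0},{"offset":[0.75,-0.105,0.13],"turn":0},{"offset":[1,-0.14,0.18],"turn":0},{"offset":[1.25,-0.175,0.22],"turn":0},{"offset":[1.5,-0.21,0.27],"turn":0},{"offset":[1.75,-0.245,0.31],"turn":0},{"offset":[2,-0.28,0.36],"turn":0}]'
python3 -m jog '[{"offset":[0.25,-0.035,0.045],"turn":0},{"offset":[0.5,-0.07,0.09],"turn":0},{"offset":[0.75,-0.105,0.13],"turn":0},{"offset":[1,-0.14,0.18],"turn":0},{"offset":[1.25,-0.175,0.22],"turn":0},{"offset":[1.5,-0.21,0.27],"turn":0},{"offset":[1.75,-0.245,0.31],"turn":0},{"offset":[2,-0.28,0.36],"turn":0}]'
python3 - <<'E'
from h import *
b=cap('side','s6')
cv2.imwrite('pics/c7.png',cv2.convertScaleAbs(cv2.resize(b[190:290,240:370],None,fx=5,fy=5,interpolation=cv2.INTER_CUBIC),alpha=2)[:,:,::-1])
E
```

```text
t: 8.45
tcp_pos: [0.4883, -0.0516, 0.0113]
orientation: [-1.571, 0.0, 1.429]
wrist_force: [-1.3, 0.7, -0.2]
opening: 0.0431
t: 9.45
tcp_pos: [0.5083, -0.0544, 0.0149]
orientation: [-1.571, 0.0, 1.429]
wrist_force: [-0.9, 0.8, 1.7]
opening: 0.0427
t: 10.45
tcp_pos: [0.5283, -0.0572, 0.0185]
orientation: [-1.571, -0.0, 1.429]
wrist_force: [-1.2, 0.7, 0.2]
opening: 0.0426
t: 11.45
tcp_pos: [0.5483, -0.06, 0.0221]
orientation: [-1.571, 0.0, 1.429]
wrist_force: [-0.1, -0.1, 0.1]
opening: 0.0428
```

View pics/c7.png

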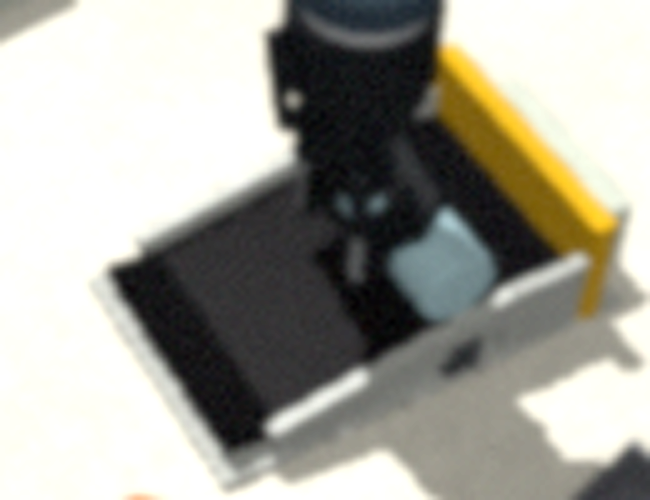

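```bash
python3 -m jog '[{"offset":[0.25,-0.035,0.045],"turn":0},{"offset":[0.5,-0.07,0.09],"turn":0},{"offset":[0.75,-0.105,0.13],"turn":0},{"offset":[1,-0.14,0.18],"turn":0},{"offset":[1.2,-0.17,0.2],"turn":0},{"offset":[1.4,-0.2,0.23],"turn":0},{"offset":[1.6,-0.225,0.25],"turn":0},{"offset":[1.75,-0.245,0.27],"turn":0}]'
python3 -m jog '[{"offset":[0.12,-0.017,0.01],"turn":0},{"offset":[0.24,-0.034,0.02],"turn":0},{"offset":[0.36,-0.05,0.02],"turn":0},{"offset":[0.48,-0.067,0.02],"turn":0},{"offset":[0.6,-0.084,0.02],"turn":0},{"offset":[0.72,-0.1,0.02],"turn":0},{"offset":[0.84,-0.118,0.02],"turn":0},{"offset":[0.96,-0.134,0.02],"turn":0}]'
python3 -m jog '[{"offset":[0.15,-0.021,0],"turn":0},{"offset":[0.3,-0.042,0],"turn":0},{"offset":[0.45,-0.063,-0.03],"turn":0},{"offset":[0.6,-0.084,-0.06],"turn":0},{"offset":[0.75,-0.105,-0.1],"turn":0},{"offset":[0.9,-0.126,-0.13],"turn":0},{"offset":[1.05,-0.147,-0.16],"turn":0},{"offset":[1.2,-0.168,-0.2],"turn":0}]'
python3 - <<'E'
from h import *
O=np.array([.476,-.05,0]);ex=np.array([.990,-.14,0])
print((telemetry.state()['tcp_pos']-O)@ex)
b=cap('side','s7')
cv2.imwrite('pics/c8.png',cv2.convertScaleAbs(cv2.resize(b[190:290,240:370],None,fx=5,fy=5,interpolation=cv2.INTER_CUBIC),alpha=2)[:,:,::-1])
E
```

```text
t: 12.5
tcp_pos: [0.5658, -0.0624, 0.0248]
orientation: [-1.571, 0.0, 1.429]
wrist_force: [-0.3, -0.0, 1.2]
opening: 0.0425
t: 13.5
tcp_pos: [0.5754, -0.0638, 0.025]
orientation: [-1.571, 0.0, 1.429]
wrist_force: [-0.4, -0.1, -0.2]
opening: 0.0427
t: 14.5
tcp_pos: [0.5874, -0.0655, 0.0229]
orientation: [-1.571, 0.0, 1.429]
wrist_force: [-0.1, -1.0, -0.1]
opening: 0.0425
0.11242147388358213
```

View pics/c8.png

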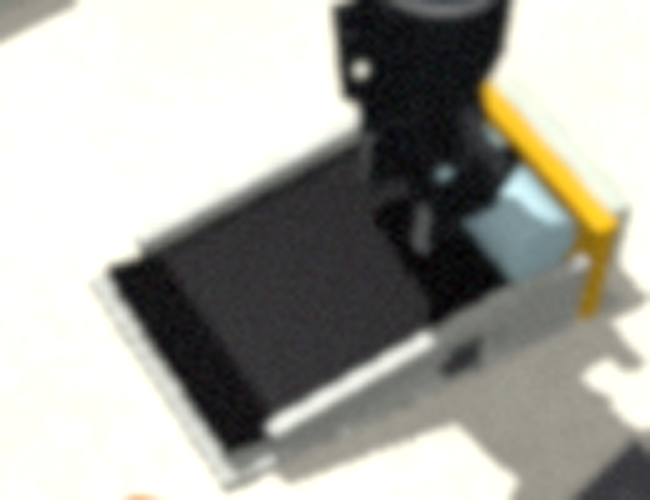

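The tube is over the crest and lying at the stop. I'll press gently a little further to be sure it is home.

```bash
python3 -m jog '[{"offset":[0.2,-0.028,0],"turn":0},{"offset":[0.4,-0.056,0],"turn":0},{"offset":[0.6,-0.084,0],"turn":0},{"offset":[0.75,-0.105,0],"turn":0},{"offset":[0.85,-0.12,0],"turn":0},{"offset":[0.95,-0.133,0],"turn":0}]'
```

```text
t: 15.3
tcp_pos: [0.5968, -0.0668, 0.0229]
orientation: [-1.571, 0.0, 1.429]
wrist_force: [-0.9, 0.1, 1.3]
opening: 0.0428
```

```bash
python3 -m jog '[{"offset":[0.1,-0.014,0],"turn":0},{"offset":[0.2,-0.028,0],"turn":0}]'; python3 -m jog '[{"offset":[0.1,-0.014,0],"turn":0},{"offset":[0.15,-0.02,0],"turn":0}]'
```

```text
t: 15.55
tcp_pos: [0.5983, -0.067, 0.0229]
orientation: [-1.57, -0.0, 1.429]
wrist_force: [-2.1, -0.1, 0.4]
opening: 0.0427
t: 15.8
tcp_pos: [0.5982, -0.067, 0.0225]
orientation: [-1.567, -0.0, 1.429]
wrist_force: [-5.2, 1.2, 2.7]
opening: 0.0426
```

The force rose to 5 N against the stop, so the tube is home. I'll back off gently, lift, shut the fingers and head to the button.

```bash
python3 -m jog '[{"offset":[-0.4,0.056,0],"turn":0},{"offset":[-1.2,0.17,0.2],"turn":0},{"offset":[-3,0.42,1],"turn":0},{"offset":[-4,0.56,4],"turn":0},{"offset":[-4,0.56,9],"turn":0},{"offset":[-4,0.56,13],"turn":0}]'
python3 -m jog '[{"offset":[-1,5.5,0],"turn":0},{"offset":[-2,11,0],"turn":0},{"offset":[-3,17,0],"turn":0},{"offset":[-4,23,0],"turn":0},{"offset":[-5,29,0],"turn":0},{"offset":[-6,35.7,0],"turn":0},{"offset":[-6,35.7,0],"turn":0},{"offset":[-6,35.7,0],"turn":0}]' -1
python3 - <<'E'
from h import *
a=cap('top','t8'); b=cap('side','s8')
t=telemetry.state()['tcp_pos']; print(t)
i=cv2.convertScaleAbs(np.hstack([cv2.resize(a[140:270,280:380],None,fx=3.4,fy=3.4),cv2.resize(b[70:200,170:300],None,fx=3.4,fy=3.4)]),alpha=1.8)
cv2.imwrite('pics/c9.png',i[:,:,::-1])
for z in (0,.015,.03): print(z,(proj('side',t+[0,0,z])-[170,70])*3.4+[340,0])
print((proj('side',np.array([.499,.296,.052]))-[170,70])*3.4+[340,0])
O=np.array([.476,-.05,0]);ex=np.array([.990,-.14,0])
ey=np.array([.14,.99,0])
for yy in(-.06,.06):print('seat',(proj('top',O+ex*.156+ey*yy+[0,0,.06])-[280,140])*3.4)
E
```

```text
t: 16.55
tcp_pos: [0.5608, -0.0618, 0.1551]
orientation: [-1.574, -0.001, 1.429]
wrist_force: [0.9, 0.2, -0.8]
opening: 0.0428
t: 17.55
tcp_pos: [0.5002, 0.2958, 0.1531]
orientation: [-1.572, -0.0, 1.431]
wrist_force: [0.4, 0.3, 0.5]
opening: -0.0
[0.50110301 0.29301009 0.15313964]
0 [499.72010891 257.10744846]
0.015 [497.96436912 242.60234051]
0.03 [496.17795966 227.8286058 ]
[507.01571812 347.53794423]
seat [276.79252922 137.66337407]
seat [109.02285037 110.94753815]
```

View pics/c9.png

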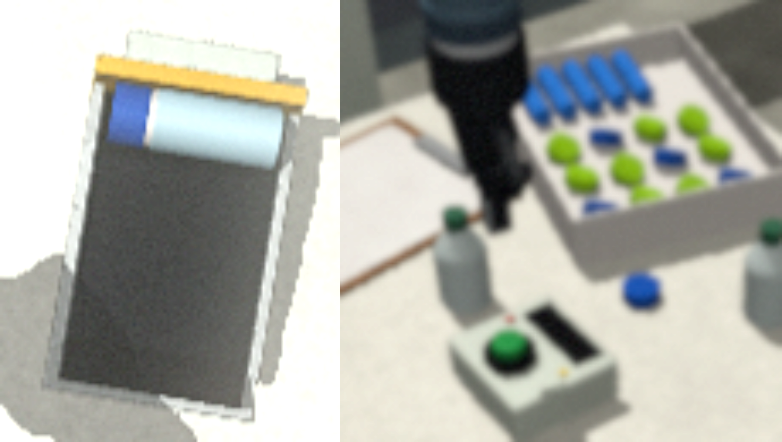

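The tube is seated flat against the stop, with its ends at the predicted seat pixels. The shut fingertips are above the button, tip about 28 mm above the reported TCP, so contact should come near TCP z 0.024.

```bash
python3 -m jog '[{"offset":[-0.1,0,-5],"turn":0},{"offset":[-0.1,0,-10],"turn":0},{"offset":[-0.1,0,-11.5],"turn":0},{"offset":[-0.1,0,-12],"turn":0},{"offset":[-0.1,0,-12.4],"turn":0},{"offset":[-0.1,0,-12.8],"turn":0}]'; python3 -m jog '[{"offset":[0,0,-0.15],"turn":0},{"offset":[0,0,-0.3],"turn":0}]';python3 -m jog '[{"offset":[0,0,-0.15],"turn":0},{"offset":[0,0,-0.3],"turn":0}]'
```

```text
t: 18.4
tcp_pos: [0.5013, 0.2951, 0.0299]
orientation: [-1.571, -0.002, 1.428]
wrist_force: [-10.0, -8.0, 36.4]
opening: 0.0002
t: 18.65
tcp_pos: [0.5013, 0.2952, 0.0297]
orientation: [-1.57, -0.003, 1.428]
wrist_force: [-13.5, -10.0, 42.4]
opening: -0.0002
t: 18.9
tcp_pos: [0.5014, 0.2953, 0.0294]
orientation: [-1.568, -0.003, 1.427]
wrist_force: [-19.4, -11.2, 58.3]
opening: -0.0004
```

The contact is firm and higher than I expected. I'll release in small steps and read the spring travel from the force.

```bash
python3 -m jog '[{"offset":[0,0,0.3],"turn":0},{"offset":[0,0,0.9],"turn":0}]'; for i in 1 2 3 4 5 6; do python3 -m jog '[{"offset":[0,0,0.15],"turn":0}]' | grep -E 'tcp|force'; done
```

```text
t: 19.15
tcp_pos: [0.5018, 0.2957, 0.0322]
orientation: [-1.574, -0.004, 1.428]
wrist_force: [-0.9, -1.9, 3.5]
opening: 0.0001
tcp_pos: [0.5021, 0.2962, 0.0326]
wrist_force: [-0.4, -0.6, 3.1]
tcp_pos: [0.502, 0.2961, 0.0328]
wrist_force: [1.7, -0.9, 4.2]
tcp_pos: [0.5014, 0.2963, 0.0335]
wrist_force: [1.0, -0.5, 3.5]
tcp_pos: [0.5002, 0.2963, 0.0343]
wrist_force: [1.8, 0.1, 2.9]
tcp_pos: [0.4991, 0.296, 0.0353]
wrist_force: [1.4, 0.2, 2.5]
tcp_pos: [0.4983, 0.2957, 0.0365]
wrist_force: [1.7, 0.8, 1.5]
```

The force falls from about 4 N to 1.5 N over 6 mm, which is the button's spring, so it was fully down. I'll lift clear and check the final state.

```bash
python3 -m jog '[{"offset":[0,0,2],"turn":0},{"offset":[0,0,6],"turn":0},{"offset":[0,0,11],"turn":0},{"offset":[-2,5,13],"turn":0},{"offset":[-4,10,13],"turn":0},{"offset":[-4,10,13],"turn":0}]'
python3 - <<'E'
from h import *
a=cap('top','t9'); b=cap('side','s9')
print(telemetry.state()['wrist_force'])
d=cv2.absdiff(cv2.GaussianBlur(b,(5,5),0)[:,:,::-1],cv2.GaussianBlur(cv2.imread('pics/s0.png'),(5,5),0)).max(2)
i=np.hstack([cv2.resize(a[100:340,100:480],(400,253)),cv2.resize(b[100:380,100:480],(400,295))[:253]])
cv2.imwrite('pics/c10.png',cv2.convertScaleAbs(i,alpha=1.6)[:,:,::-1])
h0=cv2.cvtColor(cv2.imread('pics/t0.png'),cv2.COLOR_BGR2GRAY).astype(np.float32);h1=cv2.cvtColor(a,cv2.COLOR_RGB2GRAY).astype(np.float32)
for n,u,v in [('spare',434,300),('b1',406,136),('b2',208,126),('b3',124,214),('vial',166,312),('c1',173,163),('c2',443,170),('orange',368,305)]:
    t=h0[v-14:v+15,u-14:u+15]; w=h1[v-20:v+21,u-20:u+21]; r=cv2.matchTemplate(w,t,cv2.TM_CCOEFF_NORMED); _,m,_,l=cv2.minMaxLoc(r); print(n,round(m,3),l[0]-6,l[1]-6)
E
```

```text
t: 20.65
tcp_pos: [0.4541, 0.4022, 0.1677]
orientation: [-1.568, -0.003, 1.44]
wrist_force: [-0.4, -0.5, -1.1]
opening: 0.0
[-0.12215004 -0.88042024  0.36663557]
spare 0.998 0 0
b1 0.997 0 0
b2 0.998 0 0
b3 0.301 1 0
vial 0.877 0 0
c1 0.999 0 0
c2 0.999 0 0
orange 0.997 0 0
```

```bash
python3 - <<'E'
from h import *
g=lambda f:cv2.cvtColor(cv2.imread(f),cv2.COLOR_BGR2GRAY)
def m(f0,f1,u,v,r=12):
    x=cv2.matchTemplate(g(f1)[v-r-6:v+r+7,u-r-6:u+r+7],g(f0)[v-r:v+r+1,u-r:u+r+1],cv2.TM_CCOEFF_NORMED); _,k,_,l=cv2.minMaxLoc(x); return round(k,3),l[0]-6,l[1]-6
for f in('s8','s9'): print(f,'b3 side',m('pics/s0.png',f'pics/{f}.png',206,146),'btn',m('pics/s0.png',f'pics/{f}.png',222,175,9))
print('b3 top t8',m('pics/t0.png','pics/t8.png',124,214))
print('tube t8->t9',m('pics/t8.png','pics/t9.png',338,176,20),'s',m('pics/s8.png','pics/s9.png',335,230,16),'btn top',m('pics/t0.png','pics/t9.png',182,228,9))
E
```

```text
s8 b3 side (0.829, 1, 4) btn (0.998, 0, 0)
s9 b3 side (1.0, 0, 0) btn (0.912, 0, 0)
b3 top t8 (0.473, -6, 1)
tube t8->t9 (0.998, 0, 0) s (0.999, 0, 0) btn top (0.988, 0, 0)
```

Every bystander matches its original position, the tube hasn't moved since it was seated, and the button is back up. Handing in.

```bash
python3 -c "
from rig import hand_in; print(hand_in())"
```

```text
the job is handed in; nothing more can be done
None
```

I pushed the tube slowly up the ramp with two spread fingertips, over the crest and against the yellow stop, where contact force rose to about 5 N. I then pressed the green button fully down and released it, and handed the job in at about 21 s of the 42 s allowed.

**Last checks**
- **Tube:** after the push it lay at the predicted seat position, and it had not moved in the final pictures.
- **Button:** as I released it, the force fell from about 4 N to 1.5 N over about 6 mm, which matches its spring. It looks released in the last pictures.
- **Bystanders:** all match their starting positions. Bottle3 was hidden in the last top view, so I checked it in the side view. The vial's match was weaker (0.88) but showed no shift.

**What disagreed**
- **Fingertip position:** the fingertips really sit about 28 mm behind the reported TCP. My first pass therefore went over the top of the tube without moving it, and I redid it lower.
- **Button height:** the button stood about 1 cm higher than I assumed. The press reached about 58 N vertically at the fingertips, within the 120 N wrist limit but firmer than needed.
- **Last picture:** the final view was refused by the picture limit, so the end state was checked by image matching only.

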